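Load a paste cartridge into the bench dispenser

TASK

Load the gold paste cartridge (gold band, red cap) into the bench dispenser: slide it down sideways so its flange drops between the slotted aluminium plate and the yellow sprung fork, fully home with the barrel lying in the slot and in the black cradle. Ease it in without forcing the flange, then slide the red-finned pusher up until its pad bears lightly but snugly on the piston inside the barrel, and let go. Leave the blue cartridge, the glue bottle, the jar and the brush where they are.

Things in the scene. Friction and masses are not known exactly. Their poses are not given: they have to be found in the camera images.
- cartridge: gold cartridge: clear barrel 28 mm across, 94 mm long, gold band, red cap out to 114 mm, round white flange 44 mm across, 4 mm thick at the rear; 50 to 105 g, smooth. Origin on the axis, mid flange; x axis to the nozzle. Lies level in a notch of a plywood rest, axis 42 mm up. Bore open behind (23 mm); its white piston is 12 to 38 mm ahead of the origin, not measured, seen through the wall
- barrel_grip (a point): point on the gold cartridge's axis, 37 mm in front of the flange's middle: a good place to grip across the barrel. The rest's two 6 mm boards are about 14 and 72 mm in front of the flange, its floor 8 mm above the bench; the neighbour lies 84 mm beside
- dispenser: bench dispenser, fixed: blue base 248 x 74 x 12 mm. Origin on its underside, x axis to the nozzle end, z up. Its flange gap lies between the slotted aluminium plate (10 mm) in front and the yellow sprung fork behind. The flange cracks if the sizes of all contact forces of dispenser and pusher on the cartridge add up to over 24 N, the fork's pinch (6 N) included: press home with 5 to 10 N
- slot_nominal (a point): nominal place of the flange's middle when home, 55 mm above the underside (the height is true, axis level, along the dispenser's x). But the head is clamped up to 6 mm ahead of or behind it along x, not measured: find it by feel or eye. Slot 31 mm wide, open upward. The gap is 2.5 mm at rest; the fork gives 2.2 mm back at about 3 N, then is solid
- funnel (a point): nominal middle of the funnel's mouth, 87 mm above the underside: from 73 mm up, plate and fork flare apart as lips, about 22 mm apart in x at the top. Sliding in takes 1 to 10 N down. Off-centre, the lips push the flange along x towards its gap: follow that push, or it tilts and jams. The lips reach up to 20 mm ahead of slot_nominal beside the slot: keep fingers off them
- cradle_mid (a point): point on the home barrel axis above the middle of the black V cradle, 8 mm thick, 76 mm ahead of the dispenser's origin; the barrel's front lies in it when home
- pusher: pusher carriage, slides along the dispenser's x; starts within 12 mm of its rear stop, 85 mm of travel. Origin at the middle of its red grip fin (22 mm along x, 16 mm wide, 36 mm high, 64 to 100 mm above the bench) on a grey block 58 mm wide, top at 63 mm. A friction brake holds it where it is left; sliding it takes about 4 N
- pad_face (a point): middle of the front face of the pusher's round black pad, 16 mm across, on the barrel axis, 92 mm ahead of the pusher's origin. The pad is sprung: it gives 1.2 N per mm over 6 mm, then is solid (the point does not move with the spring). It bears on the piston from about 1 N; over 8 N would squeeze paste out
- spare: blue paste cartridge of the same shape and size (blue band, black cap), in the other notch of the rest, not to be moved; origin and axes as for the gold one
- glue: white glue bottle, 48 mm across, 130 mm high, red cap, standing; origin at its foot
- jar: amber varnish jar, 44 mm across, 45 mm high, white lid, standing; origin at its foot
- brush: flat paint brush with a blue handle, 190 mm long, lying; origin under its middle, x axis along it
There are look-alikes about, which are no part of the job. Leave any green or turquoise look-alike of the cartridge alone.

How it is judged:
On the way, in this order (a step that is already met when the one before it is completed fails the run):
1. the cartridge is fully home in the head (z of cartridge in the frame of dispenser between 0.0525 and 0.0565 m and x of cartridge in the frame of dispenser between -0.007 and 0.007 m and angle between the x axis of cartridge and the x axis of dispenser, either way round below 0.05 rad and y of cartridge in the frame of dispenser between -0.003 and 0.003 m), for 0.2 s.
2. the pusher's pad bears on the piston (contact force between pusher and cartridge above 1 N), for 0.3 s.
At the end, for the whole second after the job is handed in: Gold cartridge home: barrel axis 52.5 to 56.5 mm above the dispenser's underside, within 3 mm sideways, flange within 7 mm of the dispenser's origin along x, axis within 0.05 rad, at rest; the pusher's pad bears on the piston with over 0.5 N (all of step 1 and contact force between pusher and cartridge above 0.5 N and linear speed of cartridge below 0.01 m/s); the robot touches nothing.
It fails at once if the flange is forced: more than 24 N in all between cartridge and dispenser (contact force between cartridge and dispenser above 24 N).
It fails at once if the pusher presses the piston with more than 8 N (contact force between pusher and cartridge above 8 N).
It fails at once if the blue cartridge is moved by more than 10 mm (distance of spare from where it was at the start of the episode above 0.01 m).
It fails at once if the glue bottle, the jar or the brush is moved by more than 15 mm (distance of any of glue, jar, brush from where it was at the start of the episode above 0.015 m).
It also fails if it takes over 72 s, if anything falls off the work surface, if the arm or the gripper's body presses on something with over 40 N, if the wrist force passes 120 N, or if a joint passes its speed limit or range.

ROBOT

A 6-joint arm with a two-finger parallel gripper is mounted at the origin on the work surface. World frame = base frame: x ahead of the robot, y to its left, z up, the work surface at z = 0. Lengths are in m, angles in rad, forces in N, time in s.
With the tool pointing down it reaches from about 0.35 to 0.85 m from the base axis. Payload 8.1 kg.
Tool frame: the origin (TCP) lies between the finger pads; the fingertips stand 22 mm ahead of it and the grasp point (between the pads) lies 3 mm ahead of it; z points along the fingers, y is the line along which they close (so a half turn about z gives the same grasp; the last joint's range is limited). The gripper opens to 93 mm and grips with 3 to 60 N. Pads are 15 mm wide; open, the fingers measure 128 mm over their backs; the gripper's body (75 mm by 188 mm) begins 65 mm behind the grasp point.
Start: joints at [1.031, 0.13, 1.488, -0, 1.523, -0.085], TCP at [0.264, 0.539, 0.241] pointing down, gripper open.
Joint ranges: [-2.96, 2.96], [-0.89, 2.26], [0.02, 2.5], [-1.34, 4.48], [0, 2.73], [-2.66, 2.66]. Speed limits (rad/s): [2.39, 2.39, 2.79, 3.14, 3.14, 3.14].

INTERFACE

Orientations are given as a unit quaternion [w, x, y, z].
In Python, from bench import manip, viewer, job gives the robot as it stands.
- The arm moves only by the tool move_arm, never from a script. Its argument "targets" is a list of rows, each a list of 2 entries, a list of its own where there are three numbers: the shift along the tool's x, y, z in units of 25 mm (1.0 is 25 mm), then the turn about the tool's z in units of 6 degrees (1.0 is 6 degrees). In form: [[[tx, ty, tz], turn], ...]. A call has 1 to 20 rows; each row shifts and turns the commanded pose from where the row before left it, along the tool's axes as they then stand; what a row does not reach is not made up. A row lasts 1/10 s, in which the tool goes at most 50 mm and 8.59 degrees, less where a joint would pass 70% of its speed; a pose out of reach is approached as far as the arm can. A call is refused whole if a number of a shift passes 1 or a number of a turn 1, either way. A call with a gripper value outside its range is refused whole. "grip" is the opening, from -1 (shut) to 1 (fully open), set as the call begins (left out, the last holds). The fingers move at their own pace and stop on an object; "grip_force" is the grip in N (left out, the last holds). Time passes only in rows, so rows that do not move let the fingers close. It gives the time, the measured TCP pose, the force, the opening and the grip force at its end, in the units of the state.
- manip.observe(): the state, without advancing time (a new reading comes with each control period).
- viewer.capture(name): name is "scene" or "top"; returns (picture, depth): 480x640x3 uint8, blue, green, red; 480x640 float32, m along the optical axis (not along the pixel's ray), 0 where there is no reading.
- viewer.get_calibration(name): a dict with "camera_matrix" (3x3 intrinsics, pixels), "R" (3x3) and "t" (3): a world point X has camera coordinates R X + t. Camera axes: x right, y down, z forward; pixel columns grow to the right and rows downward; lengths in m; the calibration is good to about 2 mm. A picture is of the moment at which its call begins. get_calibration takes no time and is no camera call.
- job.job_done(): hands the job in; it is judged then, once.
The state is a dict: "time": time; "joints": joint angles; "qvel": joint speeds; "joint_torque": joint torques, N m; "tool_pos": TCP position; "orientation": TCP orientation; "ft_force": force on the tool from outside, world axes, zero at the start; "ft_torque": the same for the moment, N m; "finger_gap": opening from 0.0 (shut) to 1.0 (fully open); "finger_force": force on a finger pad.
Only numpy, scipy, OpenCV 4.12 (cv2) and the standard library are available. Lean on these libraries where they do the work, as an engineer would, in place of code of your own. Each camera call takes 0.05 s, during which the arm holds its last target. There are 200 camera calls.

## Working session

There is one attempt and no reset: what is moved stays moved. The work goes in short steps, Python scripts to look and compute and a tool call to move; the robot and the scene stay as the last step left them, time stands still between calls to the robot, and variables do not carry over. Pictures are saved under pics/ and viewed, at most 10 in all, crops included, and the job is handed in when it is done.

Besides the shell and the picture viewer there is one more tool, called after ">>>" as a command line: name --argument value ..., lists and objects as JSON in quotes. move_arm: Moves the arm, as the interface text tells. Its arguments: {"type":"object","properties":{"targets":{"type":"array","items":{"type":"array"}},"grip":{"type":"number"},"grip_force":{"type":"number"}},"required":["targets"]}

```bash
mkdir -p pics; ls; python3 - <<'E'
from bench import manip, viewer, job
import cv2, numpy as np, pickle
d={}
for n in("scene","top"):
    p,z=viewer.capture(n); c=viewer.get_calibration(n); d[n]=(p,z,c)
    cv2.imwrite(f"pics/{n}0.png",p)
    print(n,c["camera_matrix"].tolist(),(-np.array(c["R"]).T@c["t"]).round(3),np.array(c["R"])[2].round(3))
pickle.dump(d,open("d0.pkl","wb"))
s=manip.observe();print(s)
E
```

```text
pics
scene [[594.6559632882843, 0.0, 322.2468158414172], [0.0, 594.6559632882843, 237.2081722258027], [0.0, 0.0, 1.0]] [ 1.193 -0.383  0.869] [-0.602  0.376 -0.704]
top [[604.8137357735286, 0.0, 315.0243028266337], [0.0, 604.8137357735286, 231.8780156249273], [0.0, 0.0, 1.0]] [0.366 0.052 1.334] [ 0.121 -0.014 -0.993]
{'time': 0.1, 'joints': array([ 1.03059348e+00,  1.31067184e-01,  1.48916710e+00,  1.67116341e-05,
        1.52300217e+00, -8.53787144e-02]), 'qvel': array([-0.00047425, -0.00062972, -0.00383301,  0.00094982,  0.00154948,
        0.00031143]), 'joint_torque': array([ 7.70275401e-04, -5.61336780e+01, -4.93097699e+01,  7.69509561e-02,
        2.90544739e-02, -3.67196151e-05]), 'tool_pos': array([0.26330035, 0.53861191, 0.23970515]), 'orientation': array([-2.60852308e-04,  2.25457296e-01,  9.74252704e-01, -7.79452636e-04]), 'ft_force': array([-0.60192138, -0.16708843, -0.17943529]), 'ft_torque': array([0.00872712, 0.00636446, 0.07708955]), 'finger_force': 0.0, 'finger_gap': 0.9972035359391895}
```

View pics/scene0.png

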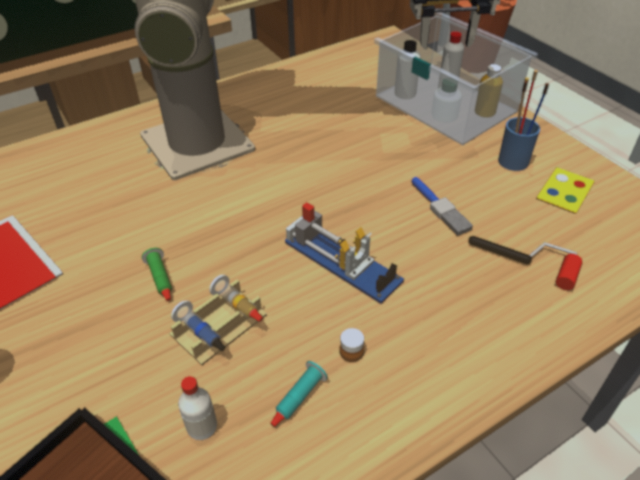

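View pics/top0.png

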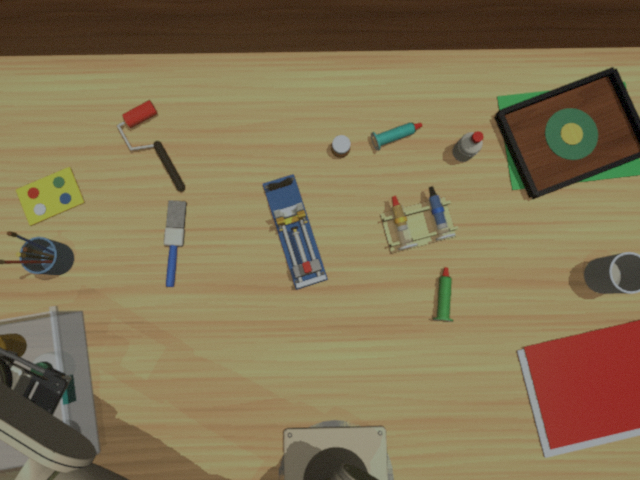

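The scene view shows the dispenser around (345,255), the gold cartridge around (240,298) with the blue one beside it at (200,325). In the top view the gold one is around (401,222), and the dispenser runs from (283,183) to (312,283). I'll zoom in on both.

```bash
python3 - <<'E'
import cv2, numpy as np, pickle
d=pickle.load(open("d0.pkl","rb"))
t=d["top"][0]; s=d["scene"][0]
f=lambda im,u0,u1,v0,v1,k: cv2.resize(im[v0:v1,u0:u1],None,fx=k,fy=k,interpolation=cv2.INTER_CUBIC)
out=np.zeros((600,800,3),np.uint8)
def put(a,x,y): out[y:y+a.shape[0],x:x+a.shape[1]]=a
put(f(t,260,330,170,290,5),0,0)      # 350x600
put(f(t,375,465,180,255,4),360,0)    # 360x300
put(f(s,165,275,270,345,2.5),360,310)  # 275x187
put(f(s,280,410,200,300,1.3),640,310)
cv2.imwrite("pics/zoom0.png",out)
E
```

```text
Traceback (most recent call last):
ValueError: could not broadcast input array from shape (130,169,3) into shape (130,160,3)
```

```bash
cat > h.py <<'E'
import cv2, numpy as np
def proj(c,X):
    q=np.array(c["R"])@np.asarray(X,float)+np.array(c["t"]).ravel(); K=np.array(c["camera_matrix"]); q=K@q; return q[:2]/q[2]
def ray(c,uv):
    R=np.array(c["R"]);K=np.array(c["camera_matrix"]);t=np.array(c["t"]).ravel()
    return -R.T@t, R.T@np.linalg.inv(K)@np.array([uv[0],uv[1],1.])
def onz(c,uv,z):
    o,v=ray(c,uv); return o+v*(z-o[2])/v[2]
def tri(c1,a,c2,b):
    o1,v1=ray(c1,a);o2,v2=ray(c2,b)
    k=np.linalg.lstsq(np.stack([v1,-v2],1),o2-o1,rcond=None)[0]
    p,q=o1+k[0]*v1,o2+k[1]*v2
    return (p+q)/2,np.linalg.norm(p-q)
def blobs(im,lo,hi,roi,amin=8):
    h=cv2.cvtColor(im,cv2.COLOR_BGR2HSV); m=cv2.inRange(h,np.array(lo),np.array(hi))
    u0,u1,v0,v1=roi; k=np.zeros_like(m);k[v0:v1,u0:u1]=m[v0:v1,u0:u1]
    n,l,st,ce=cv2.connectedComponentsWithStats(k)
    return [(ce[i].round(2).tolist(),int(st[i,4]),cv2.minAreaRect(np.argwhere(l==i)[:,::-1].astype(np.float32))) for i in range(1,n) if st[i,4]>=amin]
def zoom(im,u0,u1,v0,v1,k): return cv2.resize(im[v0:v1,u0:u1],None,fx=k,fy=k,interpolation=cv2.INTER_CUBIC)
E
python3 - <<'E'
from h import *; import pickle
d=pickle.load(open("d0.pkl","rb"))
t,tz,ct=d["top"]; s,sz,cs=d["scene"]
out=np.zeros((600,800,3),np.uint8)
def put(a,x,y): out[y:y+a.shape[0],x:x+a.shape[1]]=a
put(zoom(t,260,330,170,290,5),0,0)
put(zoom(t,380,465,180,255,3),352,0)
put(zoom(s,205,270,265,330,2.8),610,0)
put(zoom(s,280,410,200,300,3.4),355,240)
cv2.imwrite("pics/zoom0.png",out)
for n,im,rd,rg in(("top",t,(255,335,165,295),(385,415,185,255)),("scene",s,(280,410,195,305),(205,270,270,330))):
    for nm,lo,hi,r in(("base",(100,90,40),(125,255,255),rd),("yellow",(18,130,90),(32,255,255),rd),("redfin",(0,150,80),(6,255,255),rd),("redfin2",(174,150,80),(180,255,255),rd),("gold",(15,130,80),(28,255,255),rg),("cap",(0,150,80),(8,255,255),rg)):
        for b in blobs(im,lo,hi,r): print(n,nm,b[0],b[1],[np.round(q,1).tolist() for q in b[2]])
E
```

```text
top base [278.2, 180.09] 54 [[278.4, 180.3], [2.4, 30.4], 72.6]
top base [283.45, 196.54] 633 [[283.1, 196.0], [22.7, 31.8], 70.3]
top base [297.97, 240.81] 286 [[298.3, 242.4], [40.2, 13.6], 71.6]
top base [313.35, 243.53] 150 [[314.4, 246.9], [50.0, 3.5], 71.6]
top base [285.48, 249.54] 138 [[286.0, 250.7], [39.8, 3.8], 72.5]
top base [308.92, 276.11] 53 [[308.9, 276.0], [3.8, 13.6], 71.6]
top yellow [290.71, 218.12] 166 [[290.7, 218.1], [8.1, 28.4], 73.3]
top redfin [306.52, 267.11] 64 [[306.4, 267.1], [9.8, 6.3], 71.6]
top gold [396.95, 220.3] 40 [[396.9, 220.5], [6.6, 6.3], 71.6]
top gold [404.0, 218.64] 22 [[404.0, 218.5], [5.0, 4.0], 90.0]
top cap [394.63, 200.7] 46 [[394.6, 200.4], [8.7, 5.3], 76.0]
scene base [326.41, 244.23] 248 [[326.3, 243.9], [26.7, 10.3], 31.6]
scene base [354.58, 273.06] 1207 [[343.6, 261.2], [118.8, 30.4], 31.0]
scene yellow [358.3, 237.3] 153 [[358.1, 240.0], [9.6, 26.7], 11.3]
scene yellow [343.08, 251.62] 167 [[344.0, 253.9], [28.1, 8.9], 87.6]
scene redfin [307.77, 211.34] 146 [[307.5, 211.5], [17.0, 9.0], 90.0]
scene gold [241.32, 303.78] 232 [[243.0, 304.4], [22.3, 16.4], 37.9]
scene cap [255.31, 314.73] 96 [[255.1, 315.5], [13.0, 9.0], 54.5]
```

View pics/zoom0.png

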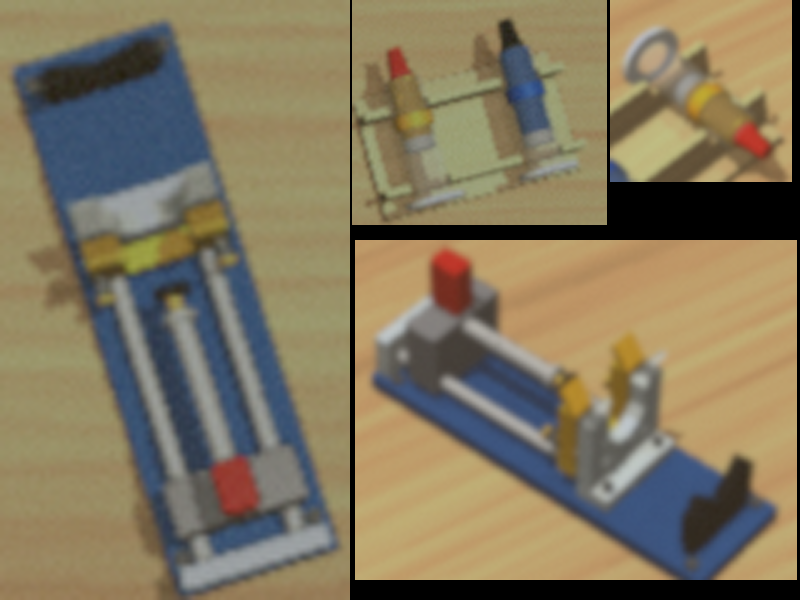

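The zooms show the dispenser pointing up-left in the top view. Its base corners are near (263,184), (294,175), (328,279) and (296,289), the fork and plate near (290,214) and the red fin at (306.5,267). The gold cartridge runs from the cap at (394.6,200.7) to the flange near (405,246), with a pale piston behind the gold band. Next I'll turn these into world points from both views.

```bash
python3 - <<'E'
from h import *; import pickle
d=pickle.load(open("d0.pkl","rb"))
t,tz,ct=d["top"]; s,sz,cs=d["scene"]
r=lambda a:np.round(np.array(a)*1000,1).tolist()
# base corners by blue hull in both views
def hull(im,roi):
    h=cv2.cvtColor(im,cv2.COLOR_BGR2HSV); m=cv2.inRange(h,np.array((100,90,40)),np.array((125,255,255)))
    k=np.zeros_like(m);u0,u1,v0,v1=roi;k[v0:v1,u0:u1]=m[v0:v1,u0:u1]
    p=np.argwhere(k)[:,::-1].astype(np.float32); return p
p=hull(t,(255,335,165,295)); w=np.array([onz(ct,q,0.012)[:2] for q in p])
rc=cv2.minAreaRect((w*1000).astype(np.float32)); print("top base",rc)
h=cv2.convexHull((w*1000).astype(np.float32)); print("boxpts",cv2.boxPoints(rc).round(1).tolist())
p=hull(s,(280,410,195,305)); w=np.array([onz(cs,q,0.012)[:2] for q in p])
rc=cv2.minAreaRect((w*1000).astype(np.float32)); print("scene base(z12)",rc)
# cap, gold, fin : two views
for n,a,b in(("cap",(394.6,200.7),(255.3,314.7)),("finTopView",(306.5,267.1),(307.7,205)),):
    P,e=tri(ct,a,cs,b); print(n,r(P),r(e))
# depth checks
def dep(c,z,uv):
    u,v=map(int,np.round(uv)); zz=np.median(z[v-1:v+2,u-1:u+2]); o,vv=ray(c,uv); return o+vv*zz
for n,uv in(("cap",(394.6,200.7)),("gold",(400,219.5)),("piston",(402.5,227.5)),("fin",(306.5,267.1)),("base front",(280,192)),("table",(350,200)),("blue",(438,211))): print("depth top",n,r(dep(ct,tz,uv)))
for n,uv in(("cap",(255.3,314.7)),("gold",(243,303)),("fin",(307.7,205)),("table",(300,290))): print("depth scene",n,r(dep(cs,sz,uv)))
# world cloud from top depth around dispenser: plate/fork and flange
def cloud(c,z,roi):
    u0,u1,v0,v1=roi; uu,vv=np.meshgrid(np.arange(u0,u1),np.arange(v0,v1)); Z=z[v0:v1,u0:u1]
    K=np.array(c["camera_matrix"]);R=np.array(c["R"]);T=np.array(c["t"]).ravel()
    q=np.stack([(uu-K[0,2])*Z/K[0,0],(vv-K[1,2])*Z/K[1,1],Z],-1).reshape(-1,3); q=q[q[:,2]>0]; return (q-T)@R
C=np.vstack([cloud(ct,tz,(380,418,185,258)),cloud(cs,sz,(200,275,265,335))])
for lo,hi in((.025,.045),(.045,.06),(.06,.075)):
    m=(C[:,2]>lo)&(C[:,2]<hi); print(lo,m.sum(),r(C[m].min(0)),r(C[m].max(0)),r(C[m].mean(0)))
np.save("C.npy",C)
C=np.vstack([cloud(ct,tz,(255,340,165,300)),cloud(cs,sz,(275,415,190,310))]); np.save("D.npy",C)
m=C[:,2]>.07; print(m.sum(), r(C[:,2].max()))
E
```

```text
top base ((536.8444213867188, 80.44367980957031), (230.00424194335938, 69.699462890625), 16.665119171142578)
boxpts [[416.70001220703125, 80.80000305175781], [436.70001220703125, 14.100000381469727], [657.0, 80.0], [637.0, 146.8000030517578]]
scene base(z12) ((534.7026977539062, 74.68350219726562), (241.2534942626953, 71.02392578125), 16.605409622192383)
cap [587.4, -141.8, 44.2] 3.7
finTopView [444.5, 52.7, 99.0] 1.4
depth top cap [587.7, -139.7, 47.0]
depth top gold [545.6, -148.9, 53.0]
depth top piston [528.3, -153.6, 52.5]
depth top fin [444.8, 53.3, 99.5]
depth top base front [618.6, 109.0, 9.5]
depth top table [599.8, -47.0, -2.7]
depth top blue [562.2, -230.8, 55.1]
depth scene cap [587.7, -143.9, 45.9]
depth scene gold [560.2, -152.8, 55.3]
depth scene fin [445.0, 51.6, 99.8]
depth scene table [547.4, -31.0, -0.4]
0.025 882 [483.2, -220.5, 25.0] [600.7, -116.1, 45.0] [540.9, -169.0, 36.8]
0.045 1484 [482.4, -242.5, 45.0] [600.6, -132.6, 60.0] [541.0, -165.0, 52.0]
0.06 48 [485.3, -177.5, 60.3] [549.9, -151.4, 64.9] [492.2, -165.9, 62.1]
686 103.1
```

Both views and depth agree to 2–3 mm. The yaw is about 16.6°. The cradle sits close to the front edge, so the dispenser's origin is not the base centre. I'll slice the depth cloud along the dispenser axis to find it.

```bash
python3 - <<'E'
from h import *; import pickle
d=pickle.load(open("d0.pkl","rb"))
t,tz,ct=d["top"]; s,sz,cs=d["scene"]
D=np.load("D.npy"); a=np.deg2rad(16.65); O=np.array([528.2,77.9])/1000
ex=np.array([np.cos(a),np.sin(a)]);ey=np.array([-ex[1],ex[0]])
P=np.c_[(D[:,:2]-O)@ex,(D[:,:2]-O)@ey,D[:,2]]*1000
P=P[(abs(P[:,1])<45)&(abs(P[:,0])<140)&(P[:,2]>6)]
print("extent base",[np.percentile(P[(P[:,2]<16)][:,i],[0.5,99.5]).round(1) for i in(0,1)])
for x in range(-126,126,4):
    m=(P[:,0]>=x)&(P[:,0]<x+4)&(P[:,2]>20); q=P[m]
    if len(q)>3:
        hi=q[q[:,2]>q[:,2].max()-8]; print(x,len(q),"ztop",q[:,2].max().round(0),"y",q[:,1].min().round(0),q[:,1].max().round(0),"ytop",hi[:,1].mean().round(1))
# image-based cradle: dark blob
print(blobs(t,(0,0,0),(180,255,45),(255,335,165,205)))
b=blobs(t,(0,0,0),(180,255,60),(255,335,165,205))
print(b)
# gold cartridge axis: pixels by z>45 in C
C=np.load("C.npy")*1000; m=(C[:,2]>48)&(C[:,1]>-180)&(C[:,1]<-125); q=C[m]
for x in range(484,606,6):
    k=(q[:,0]>=x)&(q[:,0]<x+6)
    if k.sum()>2: print(x,k.sum(),"y",q[k,1].min().round(1),q[k,1].max().round(1),"top",q[k,2].max().round(1))
E
```

```text
extent base [array([-119.6,  126.2]), array([-39.8,  35.2])]
-122 40 ztop 43.0 y -34.0 29.0 ytop -5.9
-118 95 ztop 49.0 y -36.0 32.0 ytop -8.8
-114 98 ztop 46.0 y -36.0 30.0 ytop -6.7
-110 56 ztop 44.0 y -34.0 31.0 ytop -6.7
-106 17 ztop 31.0 y -29.0 23.0 ytop -10.3
-102 19 ztop 80.0 y -29.0 22.0 ytop -5.6
-98 125 ztop 103.0 y -32.0 27.0 ytop -1.7
-94 119 ztop 101.0 y -32.0 27.0 ytop -2.3
-90 128 ztop 102.0 y -33.0 26.0 ytop -3.2
-86 130 ztop 102.0 y -32.0 27.0 ytop -2.0
-82 135 ztop 102.0 y -31.0 26.0 ytop -2.5
-78 351 ztop 102.0 y -33.0 28.0 ytop -2.1
-74 73 ztop 85.0 y -32.0 26.0 ytop -5.8
-70 41 ztop 63.0 y -27.0 23.0 ytop -2.3
-66 34 ztop 61.0 y -26.0 24.0 ytop -1.8
-62 41 ztop 66.0 y -27.0 23.0 ytop -1.4
-58 42 ztop 60.0 y -27.0 22.0 ytop -2.7
-54 35 ztop 63.0 y -27.0 23.0 ytop -1.3
-50 42 ztop 61.0 y -28.0 23.0 ytop -2.4
-46 37 ztop 61.0 y -26.0 22.0 ytop -2.4
-42 38 ztop 61.0 y -27.0 23.0 ytop -2.2
-38 41 ztop 61.0 y -26.0 22.0 ytop -2.6
-34 43 ztop 63.0 y -27.0 23.0 ytop -2.7
-30 39 ztop 63.0 y -26.0 23.0 ytop -2.1
-26 37 ztop 64.0 y -25.0 23.0 ytop -2.8
-22 38 ztop 62.0 y -
[... 1051 characters left out ...]
8779296875, 184.14999389648438), (6.640783309936523, 25.298221588134766), 71.56504821777344))]
484 78 y -178.9 -146.1 top 64.9
490 89 y -179.8 -151.8 top 64.9
496 61 y -175.6 -149.4 top 59.4
502 72 y -175.5 -147.7 top 58.2
508 63 y -174.3 -149.7 top 58.1
514 61 y -171.6 -144.3 top 62.1
520 66 y -171.2 -146.0 top 58.2
526 69 y -169.0 -142.0 top 57.7
532 59 y -167.2 -142.7 top 58.0
538 70 y -166.2 -138.7 top 62.4
544 71 y -165.6 -138.4 top 60.7
550 64 y -164.6 -138.3 top 59.6
556 62 y -161.4 -137.1 top 57.0
562 67 y -161.5 -134.8 top 59.1
568 69 y -159.5 -132.6 top 59.8
574 66 y -157.6 -134.3 top 58.4
580 14 y -153.9 -137.9 top 53.1
586 7 y -143.5 -137.6 top 50.5
592 5 y -144.6 -139.7 top 50.3
```

Summary of the measurements:
- **Dispenser:** origin about (559, 85) mm, yaw 16.6°. The funnel middle reads about 1 mm ahead of nominal.
- **Cartridge:** flange about (489.5, -165), heading about 12.8°, axis height about 42–44 mm. The lengths match the given sizes.
- **Fin:** at about x = -118 in the dispenser frame.

I'm moving above the grip point now.

>>> move_arm --targets '[[[0, 0, 0], -0.926], [[0, 0, 0], -0.926], [[0, 0, 0], -0.926], [[0, 0, 0], -0.926], [[0, 0, 0], -0.926], [[0, 0, 0], -0.926], [[0, 0, 0], -0.926], [[-0.13, -0.98, 0], 0], [[-0.13, -0.98, 0], 0], [[-0.13, -0.98, 0], 0], [[-0.13, -0.98, 0], 0], [[-0.13, -0.98, 0], 0], [[-0.13, -0.98, 0], 0], [[-0.13, -0.98, 0], 0], [[-0.13, -0.98, 0], 0], [[-0.13, -0.98, 0], 0], [[-0.13, -0.98, 0], 0], [[-0.13, -0.98, 0], 0], [[-0.13, -0.98, 0], 0], [[-0.13, -0.98, 0], 0]]' --grip 0.2

```text
time: 2.1
tool_pos: [0.3755, 0.2368, 0.2402]
orientation: [-0.0, -0.112, 0.994, -0.0]
ft_force: [0.1, 0.2, 0.7]
finger_gap: 0.601
finger_force: 0.0
```

>>> move_arm --targets '[[[-0.13, -0.98, 0], 0], [[-0.13, -0.98, 0], 0], [[-0.13, -0.98, 0], 0], [[-0.13, -0.98, 0], 0], [[-0.13, -0.98, 0], 0], [[-0.13, -0.98, 0], 0], [[-0.13, -0.98, 0], 0], [[-0.13, -0.98, 0], 0], [[-0.13, -0.98, 0], 0], [[-0.13, -0.98, 0], 0], [[-0.13, -0.98, 0.4], 0], [[-0.13, -0.98, 0.5], 0], [[-0.13, -0.98, 0.8], 0], [[-0.13, -0.98, 0.8], 0], [[-0.13, -0.98, 0.8], 0], [[-0.13, -0.98, 0.6], 0], [[-0.13, -0.98, 0.5], 0], [[0, 0, 0], 0], [[0, 0, 0], 0]]'

```text
time: 4.0
tool_pos: [0.5212, -0.1559, 0.1299]
orientation: [-0.001, -0.111, 0.994, 0.001]
ft_force: [-0.2, -0.2, 0.6]
finger_gap: 0.597
finger_force: 0.0
```

```bash
cat > st.py <<'E'
from bench import manip
import numpy as np
def st():
    s=manip.observe(); q=s["orientation"]; w,x,y,z=q
    h=np.degrees(np.arctan2(2*(x*y+w*z),1-2*(y*y+z*z)))%360
    print("t",round(s["time"],2),"pos",(s["tool_pos"]*1000).round(1),"head",h.round(2),"F",s["ft_force"].round(2),"M",s["ft_torque"].round(2),"gap",round(s["finger_gap"]*93,1),"ff",round(s["finger_force"],1)); return s,h
def to(T,hd=None):
    s,h=st(); d=np.array(T)-s["tool_pos"]*1000; a=np.radians(h)
    v=np.array([d[0]*np.cos(a)+d[1]*np.sin(a),d[0]*np.sin(a)-d[1]*np.cos(a),-d[2]])/25
    print("units",v.round(3),"turn",None if hd is None else round(-((hd-h+180)%360-180)/6,3))
E
python3 - <<'E'
from st import *
to((522.7,-157.7,45),192.8)
from bench import viewer; from h import *
p,z=viewer.capture("scene"); q,zz=viewer.capture("top")
out=np.hstack([zoom(p,170,290,200,340,3.3),zoom(q,370,470,160,276,3.98)[:462]])
cv2.imwrite("pics/a1.png",out); print(out.shape)
E
```

```text
t 4.0 pos [ 521.2 -155.9  129.9] head 192.77 F [-0.21 -0.16  0.56] M [ 0.06 -0.01 -0.01] gap 55.6 ff 0.0
units [-0.041 -0.084  3.396] turn -0.005
(462, 794, 3)
```

View pics/a1.png

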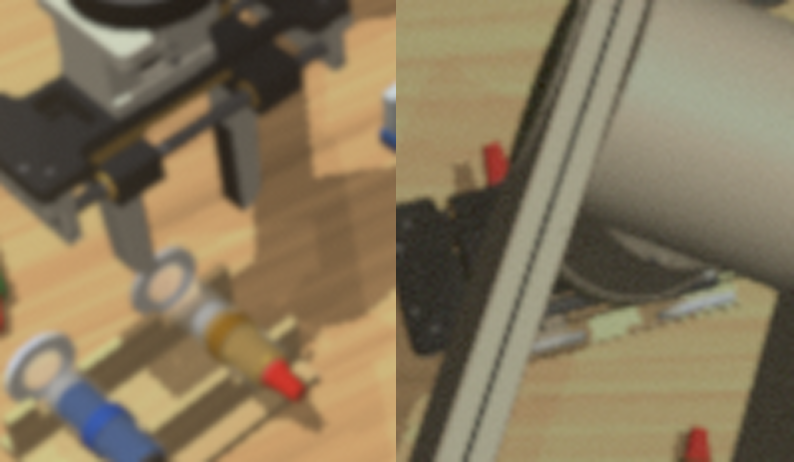

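The picture shows the open fingers straddling the gold barrel behind the gold band, clear of the flange and the neighbour. I'm descending and gripping.

>>> move_arm --targets '[[[-0.04, -0.08, 0.4], 0], [[0, 0, 0.6], 0], [[0, 0, 0.6], 0], [[0, 0, 0.6], 0], [[0, 0, 0.5], 0], [[0, 0, 0.4], 0], [[0, 0, 0.3], 0], [[0, 0, 0], 0], [[0, 0, 0], 0]]'

```text
time: 5.0
tool_pos: [0.5235, -0.1578, 0.0458]
orientation: [0.0, -0.112, 0.994, -0.0]
ft_force: [0.8, 0.2, 0.6]
finger_gap: 0.598
finger_force: 0.0
```

>>> move_arm --targets '[[[0, 0, 0], 0], [[0, 0, 0], 0], [[0, 0, 0], 0], [[0, 0, 0], 0], [[0, 0, 0], 0], [[0, 0, 0], 0], [[0, 0, 0], 0], [[0, 0, 0], 0]]' --grip -1 --grip_force 10

```text
time: 5.8
tool_pos: [0.5235, -0.1578, 0.0459]
orientation: [0.0, -0.112, 0.994, -0.0]
ft_force: [-0.3, 0.2, 3.2]
finger_gap: 0.299
finger_force: 9.9
```

```bash
python3 -c "
from st import *
st()"
```

```text
t 5.8 pos [ 523.5 -157.8   45.9] head 192.83 F [-0.31  0.22  3.17] M [0.15 0.05 0.02] gap 27.8 ff 9.9
```

>>> move_arm --targets '[[[0, 0, 0], 0], [[0, 0, 0], 0], [[0, 0, -0.1], 0], [[0, 0, -0.3], 0], [[0, 0, -0.5], 0], [[0, 0, -0.7], 0], [[0, 0, -0.8], 0], [[0, 0, -0.8], 0], [[0, 0, -0.7], 0], [[0, 0, -0.3], 0], [[0, 0, 0], 0]]' --grip -1 --grip_force 40

```text
time: 6.9
tool_pos: [0.5243, -0.1581, 0.1526]
orientation: [0.001, -0.112, 0.994, -0.001]
ft_force: [0.2, -1.3, -1.9]
finger_gap: 0.295
finger_force: 39.9
```

```bash
python3 - <<'E'
from st import *
a=np.radians(16.65); ex=np.array([np.cos(a),np.sin(a)])
O=np.array([528.2,77.9])+32.5*ex-2.3*np.array([-ex[1],ex[0]]); print("gap",O)
T=O+34*ex
to((T[0],T[1],150),196.65)
from bench import viewer; from h import *
p,z=viewer.capture("scene"); c=viewer.get_calibration("scene")
cv2.imwrite("pics/b1.png",zoom(p,140,340,150,300,3))
np.save("sz.npy",z)
E
```

```text
gap [559.9963757   85.00848029]
t 6.9 pos [ 524.3 -158.1  152.6] head 192.83 F [ 0.19 -1.26 -1.92] M [ 0.01 -0.04  0.01] gap 27.4 ff 39.9
units [-4.91   9.255  0.104] turn -0.636
```

View pics/b1.png

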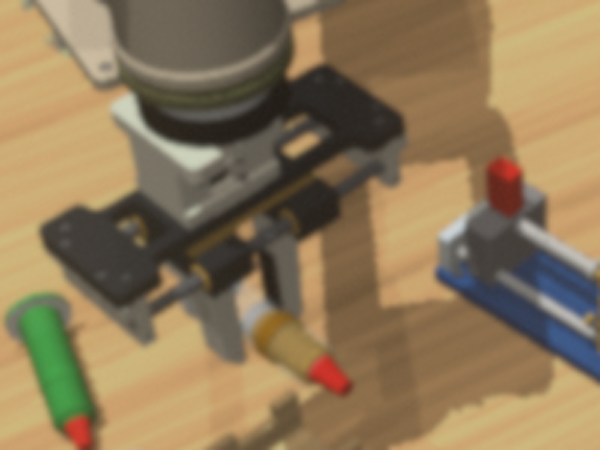

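The cartridge is held and looks level. I'm carrying it over to the dispenser.

>>> move_arm --targets '[[[-0.2, 0.4, 0], 0], [[-0.5, 0.9, 0], 0], [[-0.5, 0.95, 0], 0], [[-0.5, 0.95, 0], 0], [[-0.5, 0.95, 0], 0], [[-0.5, 0.95, 0], 0], [[-0.5, 0.95, 0], 0], [[-0.5, 0.95, 0], 0], [[-0.5, 0.95, 0], 0], [[-0.4, 0.8, 0], 0], [[-0.3, 0.5, 0], 0], [[0, 0, 0], -0.64], [[0, 0, 0], 0], [[0, 0, 0], 0]]'

```text
time: 8.35
tool_pos: [0.591, 0.0949, 0.1499]
orientation: [-0.001, -0.144, 0.99, -0.0]
ft_force: [-0.6, 0.1, -0.8]
finger_gap: 0.295
finger_force: 39.9
```

```bash
python3 - <<'E'
from st import *
to((592.6,94.75,150),196.65)
from bench import viewer; from h import *
p,z=viewer.capture("scene"); c=viewer.get_calibration("scene")
np.savez("b2.npz",p=p,z=z)
s=manip.observe(); u,v=proj(c,s["tool_pos"]); print("tcp px",u,v)
u,v=int(u),int(v)
u0,v0=u-75,v-60; print(u0,v0)
cv2.imwrite("pics/b2.png",zoom(p,u0,u0+150,v0,v0+140,4))
E
```

```text
t 8.35 pos [591.   94.9 149.9] head 196.57 F [-0.64  0.06 -0.82] M [0.05 0.02 0.06] gap 27.4 ff 39.9
units [-0.061 -0.025 -0.003] turn -0.013
tcp px 371.03000439625794 221.1240153574121
296 161
```

View pics/b2.png

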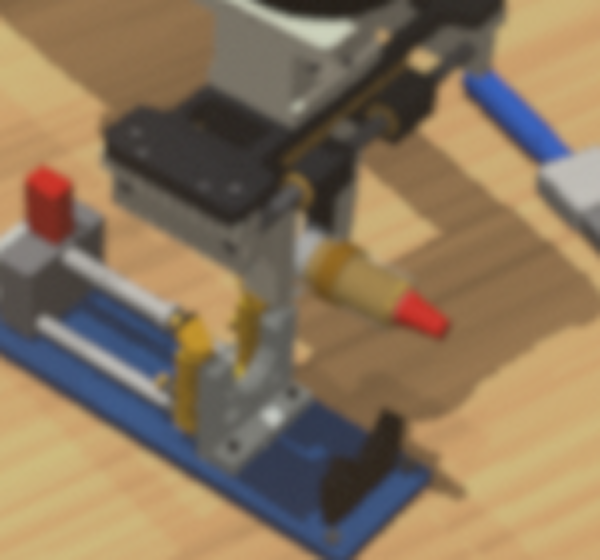

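The finger hides the flange, but the cap is in view at about (400,240). I'll check tilt and slip from the cap and band points.

```bash
python3 - <<'E'
from h import *; import pickle
from bench import viewer
c=viewer.get_calibration("scene"); b=np.load("b2.npz"); d=pickle.load(open("d0.pkl","rb"))
def run(p,z,roi,tcp,hd):
    a=np.radians(hd); h=cv2.cvtColor(p,cv2.COLOR_BGR2HSV)
    K=c["camera_matrix"]; R=np.array(c["R"]); T=np.array(c["t"]).ravel()
    for n,lo,hi in(("cap",(0,150,80),(8,255,255)),("gold",(12,110,60),(28,255,255))):
        m=cv2.inRange(h,np.array(lo),np.array(hi)); k=np.zeros_like(m);u0,u1,v0,v1=roi;k[v0:v1,u0:u1]=m[v0:v1,u0:u1]
        v,u=np.nonzero(k); Z=z[v,u]; q=(np.stack([(u-K[0][2])*Z/K[0][0],(v-K[1][2])*Z/K[1][1],Z],1)-T)@R*1000-tcp
        q=q[Z>0]; A=np.c_[q[:,:2]@[np.cos(a),np.sin(a)],q[:,:2]@[-np.sin(a),np.cos(a)],q[:,2]]
        print(n,len(A),"med",np.median(A,0).round(1),"x range",np.percentile(A[:,0],[3,97]).round(1))
run(d["scene"][0],d["scene"][1],(205,270,270,330),np.array([523.5,-157.8,45.9]),12.83)
run(b["p"],b["z"],(365,415,215,250),np.array([591,94.9,149.9]),16.57)
E
```

```text
cap 96 med [65.  -1.1  0.2] x range [55.9 77.4]
gold 1326 med [-18.4  35.6 -46. ] x range [-106.1   66.6]
cap 103 med [64.5 -2.5 -1.5] x range [55.6 77. ]
gold 1137 med [ -13.   102.2 -150.1] x range [-61.7  53.3]
```

The cartridge sits as assumed, with the flange about 35 mm behind the TCP and tilt below 0.03 rad. I'm centring it over the funnel and starting down.

>>> move_arm --targets '[[[-0.09, -0.02, 0], 0], [[0, 0, 0.3], 0], [[0, 0, 0.4], 0], [[0, 0, 0.4], 0], [[0, 0, 0.3], 0], [[0, 0, 0.1], 0], [[0, 0, 0], 0], [[0, 0, 0], 0]]'

```text
time: 9.2
tool_pos: [0.5939, 0.0952, 0.1134]
orientation: [0.0, -0.145, 0.989, -0.0]
ft_force: [-0.7, 0.1, -0.5]
finger_gap: 0.294
finger_force: 39.9
```

```bash
python3 - <<'E'
from st import *
to((593.3,95.0,59),196.65)
from bench import viewer; from h import *
out=[]
for n in("scene","top"):
    p,z=viewer.capture(n); c=viewer.get_calibration(n); u,v=map(int,proj(c,(0.56,.085,.085))); print(n,u,v)
    out.append(zoom(p,u-35,u+45,v-40,v+50,5))
cv2.imwrite("pics/c1.png",np.hstack(out))
E
```

```text
t 9.2 pos [593.9  95.2 113.4] head 196.67 F [-0.69  0.14 -0.48] M [ 0.05  0.03 -0.02] gap 27.4 ff 39.9
units [ 2.400e-02 -1.000e-03  2.176e+00] turn 0.004
scene 355 238
top 290 212
```

View pics/c1.png

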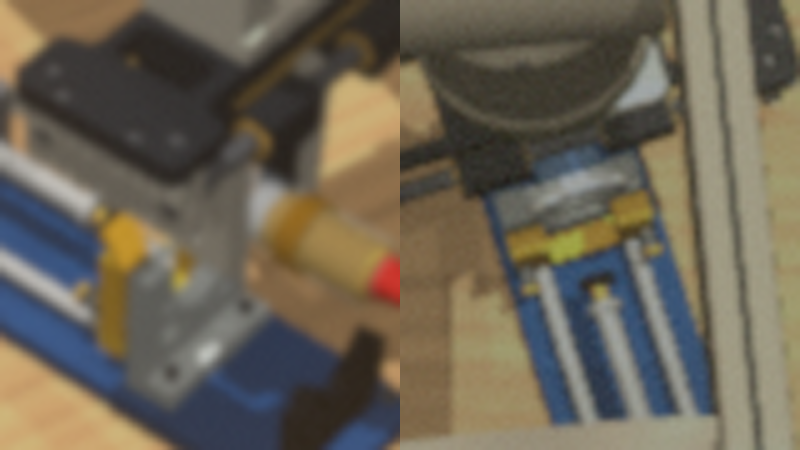

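In the top view the flange's pale edge at about (575,200) lies between the plate and the fork. I'm easing down and watching the force.

>>> move_arm --targets '[[[0.02, 0, 0.1], 0], [[0, 0, 0.1], 0], [[0, 0, 0.1], 0], [[0, 0, 0.08], 0], [[0, 0, 0.06], 0], [[0, 0, 0.04], 0], [[0, 0, 0], 0]]'

```text
time: 10.0
tool_pos: [0.5931, 0.095, 0.1009]
orientation: [-0.0, -0.145, 0.989, 0.0]
ft_force: [0.8, -0.5, -0.8]
finger_gap: 0.3
finger_force: 39.9
```

>>> move_arm --targets '[[[0, 0, 0.06], 0], [[0, 0, 0.06], 0], [[0, 0, 0.04], 0], [[0, 0, 0], 0]]'

```text
time: 10.4
tool_pos: [0.5932, 0.0951, 0.097]
orientation: [-0.0, -0.145, 0.989, 0.0]
ft_force: [0.2, 0.3, -0.7]
finger_gap: 0.291
finger_force: 39.9
```

```bash
python3 -c "
from st import *
st()"
```

```text
t 10.4 pos [593.2  95.1  97. ] head 196.68 F [ 0.2   0.28 -0.69] M [0.11 0.   0.01] gap 27.1 ff 39.9
```

>>> move_arm --targets '[[[0, 0, 0.04], 0], [[0, 0, 0.04], 0], [[0, 0, 0.04], 0], [[0, 0, 0], 0]]'

```text
time: 10.8
tool_pos: [0.5935, 0.0953, 0.0944]
orientation: [0.0, -0.145, 0.989, 0.0]
ft_force: [1.1, 1.7, 1.4]
finger_gap: 0.297
finger_force: 39.9
```

>>> move_arm --targets '[[[0, 0, 0.04], 0], [[0, 0, 0.04], 0], [[0, 0, 0], 0]]'

```text
time: 11.1
tool_pos: [0.5932, 0.0948, 0.0917]
orientation: [-0.0, -0.145, 0.989, -0.0]
ft_force: [1.9, -0.1, -2.1]
finger_gap: 0.294
finger_force: 39.9
```

```bash
python3 -c "
from st import *
st()"
```

```text
t 11.1 pos [593.2  94.8  91.7] head 196.68 F [ 1.9  -0.09 -2.1 ] M [ 0.27 -0.55  0.07] gap 27.4 ff 39.9
```

>>> move_arm --targets '[[[0, 0, 0], 0]]'

```text
time: 11.2
tool_pos: [0.5932, 0.0948, 0.0918]
orientation: [-0.0, -0.145, 0.989, -0.0]
ft_force: [3.8, 1.6, -0.9]
finger_gap: 0.292
finger_force: 39.9
```

```bash
python3 -c "
from st import *
st()"
```

```text
t 11.2 pos [593.2  94.8  91.8] head 196.67 F [ 3.79  1.63 -0.92] M [ 0.23 -0.62  0.05] gap 27.2 ff 39.9
```

>>> move_arm --targets '[[[-0.04, 0, 0], 0], [[0, 0, 0], 0]]'

```text
time: 11.4
tool_pos: [0.594, 0.0951, 0.0919]
orientation: [-0.0, -0.145, 0.989, -0.0]
ft_force: [3.3, 0.1, -1.8]
finger_gap: 0.299
finger_force: 39.9
```

```bash
python3 -c "
from st import *
st()"
```

```text
t 11.4 pos [594.   95.1  91.9] head 196.67 F [ 3.3   0.1  -1.79] M [ 0.14 -0.46  0.04] gap 27.8 ff 39.9
```

The lips push the flange forward, so I'm following that push.

>>> move_arm --targets '[[[-0.04, 0, 0], 0], [[-0.04, 0, 0], 0], [[0, 0, 0], 0], [[0, 0, 0], 0]]'

```text
time: 11.8
tool_pos: [0.5955, 0.096, 0.0919]
orientation: [-0.001, -0.145, 0.989, 0.0]
ft_force: [-2.0, 1.0, -0.7]
finger_gap: 0.295
finger_force: 39.9
```

```bash
python3 -c "
from st import *
st()"
```

```text
t 11.8 pos [595.5  96.   91.9] head 196.67 F [-2.03  1.01 -0.69] M [ 0.12  0.37 -0.07] gap 27.5 ff 39.9
```

>>> move_arm --targets '[[[-0.02, 0, 0.04], 0], [[0, 0, 0], 0], [[0, 0, 0], 0]]'

```text
time: 12.1
tool_pos: [0.5962, 0.0961, 0.091]
orientation: [-0.0, -0.145, 0.989, 0.0]
ft_force: [-3.5, 0.8, 0.0]
finger_gap: 0.293
finger_force: 39.9
```

```bash
python3 -c "
from st import *
st()"
```

```text
t 12.1 pos [596.2  96.1  91. ] head 196.68 F [-3.47  0.79  0.03] M [ 0.11  0.81 -0.1 ] gap 27.3 ff 39.9
```

>>> move_arm --targets '[[[0.05, 0, 0], 0], [[0, 0, 0.02], 0], [[0, 0, 0], 0], [[0, 0, 0], 0]]'

```text
time: 12.5
tool_pos: [0.5957, 0.0957, 0.0909]
orientation: [0.0, -0.145, 0.989, 0.0]
ft_force: [-1.5, 0.5, 1.3]
finger_gap: 0.291
finger_force: 39.9
```

```bash
python3 -c "
from st import *
st()"
```

```text
t 12.5 pos [595.7  95.7  90.9] head 196.68 F [-1.5   0.49  1.27] M [ 0.28  0.3  -0.01] gap 27.1 ff 39.9
```

>>> move_arm --targets '[[[0, 0, 0.04], 0], [[0, 0, 0], 0], [[0, 0, 0], 0]]'

```text
time: 12.8
tool_pos: [0.5953, 0.0956, 0.0896]
orientation: [-0.0, -0.145, 0.989, -0.0]
ft_force: [-1.0, 0.1, 1.1]
finger_gap: 0.293
finger_force: 39.9
```

```bash
python3 -c "
from st import *
st()"
```

```text
t 12.8 pos [595.3  95.6  89.6] head 196.67 F [-1.04  0.14  1.05] M [ 0.1   0.35 -0.1 ] gap 27.2 ff 39.9
```

>>> move_arm --targets '[[[0.02, 0, 0.02], 0], [[0, 0, 0.04], 0], [[0, 0, 0], 0], [[0, 0, 0], 0]]'

```text
time: 13.2
tool_pos: [0.5953, 0.0956, 0.0885]
orientation: [0.0, -0.145, 0.989, -0.0]
ft_force: [1.0, 2.0, 3.6]
finger_gap: 0.295
finger_force: 40.0
```

```bash
python3 -c "
from st import *
st()"
```

```text
t 13.2 pos [595.3  95.6  88.5] head 196.68 F [1.01 2.   3.59] M [ 0.21  0.08 -0.01] gap 27.4 ff 40.0
```

>>> move_arm --targets '[[[0, 0, 0.04], 0], [[0, 0, 0.03], 0], [[0, 0, 0], 0]]'

```text
time: 13.5
tool_pos: [0.5946, 0.0953, 0.0858]
orientation: [-0.0, -0.145, 0.989, -0.0]
ft_force: [1.4, 1.0, 0.4]
finger_gap: 0.294
finger_force: 40.0
```

```bash
python3 -c "
from st import *
st()"
```

```text
t 13.5 pos [594.6  95.3  85.8] head 196.67 F [1.37 1.01 0.36] M [ 0.09 -0.09 -0.01] gap 27.3 ff 40.0
```

>>> move_arm --targets '[[[0, 0, 0.04], 0], [[0, 0, 0.04], 0], [[0, 0, 0.04], 0], [[0, 0, 0], 0]]'

```text
time: 13.9
tool_pos: [0.5946, 0.0954, 0.083]
orientation: [-0.0, -0.145, 0.989, -0.0]
ft_force: [-0.3, 0.7, 0.8]
finger_gap: 0.295
finger_force: 40.0
```

```bash
python3 -c "
from st import *
st()"
```

```text
t 13.9 pos [594.6  95.4  83. ] head 196.67 F [-0.35  0.74  0.84] M [ 0.03  0.04 -0.03] gap 27.4 ff 40.0
```

>>> move_arm --targets '[[[0, 0, 0.04], 0], [[0, 0, 0.04], 0], [[0, 0, 0.04], 0], [[0, 0, 0], 0]]'

```text
time: 14.3
tool_pos: [0.5945, 0.0954, 0.08]
orientation: [-0.0, -0.145, 0.989, -0.0]
ft_force: [-2.3, -0.3, 0.2]
finger_gap: 0.291
finger_force: 40.0
```

```bash
python3 -c "
from st import *
st()"
```

```text
t 14.3 pos [594.5  95.4  80. ] head 196.67 F [-2.3  -0.34  0.21] M [-0.14  0.41 -0.06] gap 27.1 ff 40.0
```

>>> move_arm --targets '[[[0.02, 0, 0.02], 0], [[0, 0, 0.04], 0], [[0, 0, 0.04], 0], [[0, 0, 0], 0]]'

```text
time: 14.7
tool_pos: [0.5944, 0.0954, 0.0777]
orientation: [-0.0, -0.145, 0.989, -0.0]
ft_force: [-0.9, -1.0, 0.6]
finger_gap: 0.296
finger_force: 40.0
```

```bash
python3 -c "
from st import *
st()"
```

```text
t 14.7 pos [594.4  95.4  77.7] head 196.68 F [-0.94 -0.98  0.56] M [ 0.    0.2  -0.11] gap 27.6 ff 40.0
```

>>> move_arm --targets '[[[0, 0, 0.04], 0], [[0, 0, 0.04], 0], [[0, 0, 0], 0]]'

```text
time: 15.0
tool_pos: [0.5943, 0.0954, 0.0757]
orientation: [-0.0, -0.145, 0.989, 0.0]
ft_force: [-2.8, -0.2, 0.9]
finger_gap: 0.294
finger_force: 40.0
```

```bash
python3 -c "
from st import *
st()"
```

```text
t 15.0 pos [594.3  95.4  75.7] head 196.68 F [-2.77 -0.22  0.94] M [ 0.01  0.39 -0.08] gap 27.3 ff 40.0
```

>>> move_arm --targets '[[[0.03, 0, 0.02], 0], [[0, 0, 0.04], 0], [[0, 0, 0.04], 0], [[0, 0, 0], 0]]'

```text
time: 15.4
tool_pos: [0.594, 0.0956, 0.0735]
orientation: [0.0, -0.145, 0.989, 0.0]
ft_force: [2.0, 3.8, 0.3]
finger_gap: 0.293
finger_force: 40.0
```

```bash
python3 -c "
from st import *
st()"
```

```text
t 15.4 pos [594.   95.6  73.5] head 196.68 F [2.05 3.83 0.27] M [ 0.62 -0.2  -0.08] gap 27.3 ff 40.0
```

>>> move_arm --targets '[[[0.01, 0, 0.04], 0], [[0, 0, 0.04], 0], [[0, 0, 0], 0]]'

```text
time: 15.7
tool_pos: [0.5938, 0.0955, 0.0714]
orientation: [0.001, -0.145, 0.989, 0.0]
ft_force: [2.6, 5.3, 0.0]
finger_gap: 0.293
finger_force: 40.0
```

```bash
python3 -c "
from st import *
st()"
```

```text
t 15.7 pos [593.8  95.5  71.4] head 196.68 F [2.56 5.27 0.03] M [ 0.82 -0.37 -0.14] gap 27.3 ff 40.0
```

The slot wall pushes sideways (+y), so I'm following that too.

>>> move_arm --targets '[[[-0.02, 0.04, 0], 0], [[0, 0.02, 0], 0], [[0, 0, 0], 0], [[0, 0, 0], 0]]'

```text
time: 16.1
tool_pos: [0.5936, 0.0964, 0.0713]
orientation: [0.0, -0.145, 0.989, -0.0]
ft_force: [3.6, 1.0, -1.2]
finger_gap: 0.294
finger_force: 40.0
```

```bash
python3 -c "
from st import *
st()"
```

```text
t 16.1 pos [593.6  96.4  71.3] head 196.67 F [ 3.59  0.97 -1.19] M [ 0.03 -0.59  0.02] gap 27.3 ff 40.0
```

>>> move_arm --targets '[[[0, 0, 0.04], 0], [[0, 0, 0.04], 0], [[0, 0, 0], 0]]'

```text
time: 16.4
tool_pos: [0.5934, 0.0967, 0.0692]
orientation: [-0.0, -0.145, 0.989, 0.0]
ft_force: [2.9, 0.1, -1.0]
finger_gap: 0.292
finger_force: 40.0
```

```bash
python3 -c "
from st import *
st()"
```

```text
t 16.4 pos [593.4  96.7  69.2] head 196.67 F [ 2.94  0.11 -0.99] M [ 0.2  -0.58  0.07] gap 27.2 ff 40.0
```

>>> move_arm --targets '[[[-0.04, 0, 0.02], 0], [[0, 0, 0.04], 0], [[0, 0, 0.02], 0], [[0, 0, 0], 0]]'

```text
time: 16.8
tool_pos: [0.5937, 0.0968, 0.0669]
orientation: [-0.001, -0.145, 0.989, -0.0]
ft_force: [-3.2, -1.6, 0.1]
finger_gap: 0.293
finger_force: 40.0
```

```bash
python3 -c "
from st import *
st()"
```

```text
t 16.8 pos [593.7  96.8  66.9] head 196.67 F [-3.22 -1.59  0.1 ] M [-0.05  0.57 -0.1 ] gap 27.3 ff 40.0
```

>>> move_arm --targets '[[[0, 0, 0.04], 0], [[0, 0, 0.04], 0], [[0, 0, 0], 0]]'

```text
time: 17.1
tool_pos: [0.5936, 0.0968, 0.0649]
orientation: [-0.001, -0.145, 0.989, -0.0]
ft_force: [-5.3, -1.6, 0.9]
finger_gap: 0.297
finger_force: 40.0
```

```bash
python3 -c "
from st import *
st()"
```

```text
t 17.1 pos [593.6  96.8  64.9] head 196.68 F [-5.32 -1.62  0.93] M [-0.21  0.86 -0.06] gap 27.6 ff 40.0
```

>>> move_arm --targets '[[[0.03, 0, 0], 0], [[0, 0, 0.04], 0], [[0, 0, 0.02], 0], [[0, 0, 0], 0]]'

```text
time: 17.5
tool_pos: [0.5936, 0.0967, 0.0638]
orientation: [-0.0, -0.145, 0.989, -0.0]
ft_force: [-3.4, -0.6, 1.0]
finger_gap: 0.292
finger_force: 40.0
```

```bash
python3 -c "
from st import *
st()"
```

```text
t 17.5 pos [593.6  96.7  63.8] head 196.67 F [-3.35 -0.57  0.99] M [-0.17  0.67 -0.05] gap 27.2 ff 40.0
```

>>> move_arm --targets '[[[0, 0, 0.04], 0], [[0, 0, 0.02], 0], [[0, 0, 0], 0]]'

```text
time: 17.8
tool_pos: [0.5937, 0.0967, 0.0623]
orientation: [-0.0, -0.145, 0.989, -0.0]
ft_force: [-3.9, -1.9, 1.2]
finger_gap: 0.295
finger_force: 40.0
```

```bash
python3 -c "
from st import *
st()"
```

```text
t 17.8 pos [593.7  96.7  62.3] head 196.67 F [-3.94 -1.85  1.16] M [-0.15  0.7  -0.03] gap 27.4 ff 40.0
```

>>> move_arm --targets '[[[0.03, 0, 0], 0], [[0, 0, 0.03], 0], [[0, 0, 0.03], 0], [[0, 0, 0], 0]]'

```text
time: 18.2
tool_pos: [0.5935, 0.0966, 0.0611]
orientation: [0.001, -0.145, 0.989, 0.0]
ft_force: [0.4, -0.7, 1.4]
finger_gap: 0.291
finger_force: 40.0
```

```bash
python3 -c "
from st import *
st()"
```

```text
t 18.2 pos [593.5  96.6  61.1] head 196.67 F [ 0.39 -0.7   1.42] M [ 0.15 -0.13 -0.04] gap 27.0 ff 40.0
```

>>> move_arm --targets '[[[0, 0, 0.04], 0], [[0, 0, 0], 0], [[0, 0, 0], 0]]'

```text
time: 18.5
tool_pos: [0.5935, 0.0966, 0.06]
orientation: [0.001, -0.145, 0.989, 0.0]
ft_force: [2.3, 0.9, -0.5]
finger_gap: 0.292
finger_force: 40.0
```

```bash
python3 -c "
from st import *
st()"
```

```text
t 18.5 pos [593.5  96.6  60. ] head 196.67 F [ 2.34  0.94 -0.54] M [ 0.12 -0.38  0.05] gap 27.2 ff 40.0
```

>>> move_arm --targets '[[[-0.01, 0, 0.04], 0], [[0, 0, 0], 0], [[0, 0, 0], 0]]'

```text
time: 18.8
tool_pos: [0.5935, 0.0968, 0.059]
orientation: [0.0, -0.145, 0.989, 0.0]
ft_force: [2.6, 1.7, 0.6]
finger_gap: 0.293
finger_force: 40.0
```

>>> move_arm --targets '[[[0, 0, 0.04], 0], [[0, 0, 0], 0], [[0, 0, 0], 0]]'

```text
time: 19.1
tool_pos: [0.5936, 0.0969, 0.0586]
orientation: [0.0, -0.145, 0.989, 0.0]
ft_force: [0.5, 1.8, 5.3]
finger_gap: 0.294
finger_force: 40.0
```

```bash
python3 -c "
from st import *
st()"
```

```text
t 19.1 pos [593.6  96.9  58.6] head 196.68 F [0.49 1.84 5.32] M [ 0.44 -0.1  -0.01] gap 27.3 ff 40.0
```

Contact at the expected home height (TCP 58.6 mm) with 5 N. I'll press a touch more.

>>> move_arm --targets '[[[0, 0, 0.012], 0], [[0, 0, 0], 0], [[0, 0, 0], 0]]'

```text
time: 19.4
tool_pos: [0.5936, 0.0969, 0.0585]
orientation: [0.0, -0.145, 0.989, 0.0]
ft_force: [-0.9, 1.6, 6.3]
finger_gap: 0.291
finger_force: 40.0
```

```bash
python3 - <<'E'
from st import *
st()
from bench import viewer; from h import *
out=[]
for n in("scene","top"):
    p,z=viewer.capture(n); c=viewer.get_calibration(n); u,v=map(int,proj(c,(0.575,.09,.06)))
    out.append(zoom(p,u-35,u+45,v-40,v+50,5))
cv2.imwrite("pics/d1.png",np.hstack(out))
E
```

```text
t 19.4 pos [593.6  96.9  58.5] head 196.68 F [-0.91  1.56  6.29] M [ 0.34  0.1  -0.07] gap 27.1 ff 40.0
```

View pics/d1.png

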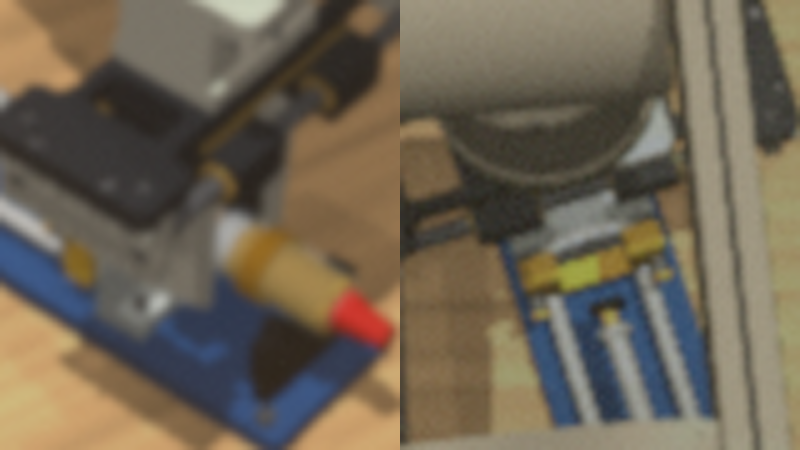

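The barrel lies in the cradle at about (290,350) in the left crop, and in the right crop the flange sits between plate and fork. I'm letting go and lifting.

>>> move_arm --targets '[[[0, 0, -0.01], 0], [[0, 0, 0], 0], [[0, 0, 0], 0], [[0, 0, 0], 0], [[0, 0, -0.2], 0], [[0, 0, -0.5], 0], [[0, 0, -0.8], 0], [[0, 0, -0.8], 0], [[0, 0, -0.8], 0], [[0, 0, -0.5], 0], [[0, 0, 0], 0]]' --grip 0.0

```text
time: 20.6
tool_pos: [0.595, 0.0967, 0.1511]
orientation: [0.003, -0.145, 0.989, -0.0]
ft_force: [1.0, -0.7, 0.6]
finger_gap: 0.495
finger_force: 0.0
```

```bash
python3 - <<'E'
from st import *
to((444.6,52.6,150),196.65)
from bench import viewer; from h import *
p,z=viewer.capture("scene"); c=viewer.get_calibration("scene")
b=blobs(p,(0,150,80),(8,255,255),(355,430,220,320)); print([(q[0],q[1]) for q in b])
u,v=map(int,proj(c,(0.575,.09,.06)))
cv2.imwrite("pics/d2.png",zoom(p,u-75,u+75,v-55,v+55,5))
# cap & barrel cloud in dispenser frame
K=c["camera_matrix"]; R=np.array(c["R"]); T=np.array(c["t"]).ravel(); a=np.radians(16.65); ex=np.array([np.cos(a),np.sin(a)])
vv,uu=np.mgrid[220:310,340:430]; Z=z[220:310,340:430]
Q=(np.stack([(uu-K[0][2])*Z/K[0][0],(vv-K[1][2])*Z/K[1][1],Z],-1).reshape(-1,3)-T)@R*1000
O=np.array([528.2,77.9])+31.5*ex-2.3*np.array([-ex[1],ex[0]])
A=np.c_[(Q[:,:2]-O)@ex,(Q[:,:2]-O)@[-ex[1],ex[0]],Q[:,2]]
for x in range(16,125,8):
    m=(A[:,0]>x)&(A[:,0]<x+8)&(abs(A[:,1])<12)&(A[:,2]>30)&(A[:,2]<85)
    if m.sum()>4: k=A[m]; print(x,m.sum(),"top",np.percentile(k[:,2],90).round(1),"y",k[:,1].mean().round(1))
E
```

```text
t 20.6 pos [595.   96.7 151.1] head 196.67 F [ 1.   -0.67  0.56] M [ 0.08 -0.03 -0.06] gap 46.0 ff 0.0
units [6.27  0.035 0.046] turn 0.004
[([397.64, 275.28], 88)]
16 50 top 68.7 y -4.3
24 44 top 68.1 y -3.9
32 50 top 67.8 y -3.7
40 47 top 67.8 y -4.3
48 49 top 68.0 y -3.5
56 48 top 68.6 y -4.3
64 46 top 67.8 y -3.8
72 54 top 68.1 y -3.9
80 56 top 67.7 y -4.5
88 69 top 66.5 y -3.1
96 36 top 62.0 y -2.1
104 30 top 60.3 y -1.9
112 14 top 58.6 y 0.4
```

View pics/d2.png

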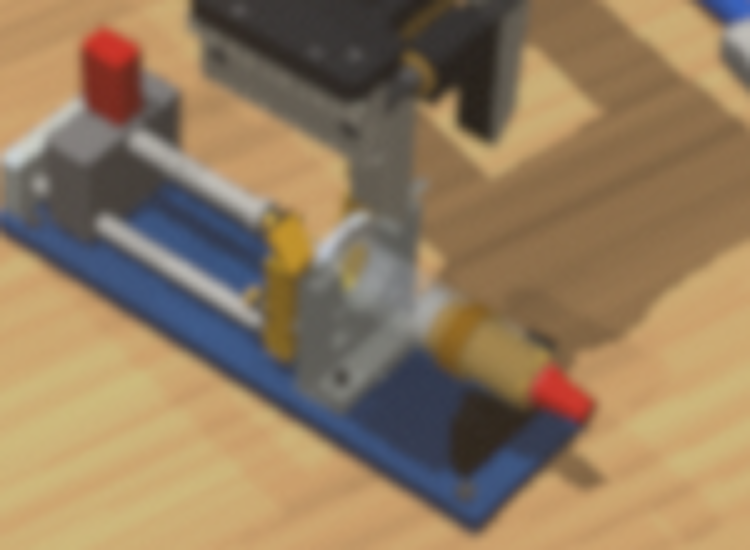

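The depth cloud shows the barrel top level at 68 mm all along, so the cartridge is home. I'm moving over the fin.

>>> move_arm --targets '[[[0.27, 0.03, 0], 0], [[0.7, 0, 0], 0], [[0.9, 0, 0], 0], [[1, 0, 0], 0], [[1, 0, 0], 0], [[1, 0, 0], 0], [[0.8, 0, 0], 0], [[0.6, 0, 0], 0], [[0, 0, 0], 0], [[0, 0, 0], 0]]'

```text
time: 21.65
tool_pos: [0.4424, 0.0524, 0.1471]
orientation: [-0.0, -0.145, 0.989, 0.0]
ft_force: [-0.2, 0.3, -0.7]
finger_gap: 0.497
finger_force: 0.0
```

```bash
python3 -c "
from st import *
to((444.6,52.6,93),196.65)"
```

```text
t 21.65 pos [442.4  52.4 147.1] head 196.66 F [-0.2   0.34 -0.69] M [ 0.04  0.04 -0.04] gap 46.2 ff 0.0
units [-0.086 -0.015  2.165] turn 0.001
```

>>> move_arm --targets '[[[-0.09, 0, 0.2], 0], [[0, 0, 0.4], 0], [[0, 0, 0.5], 0], [[0, 0, 0.5], 0], [[0, 0, 0.4], 0], [[0, 0, 0.16], 0], [[0, 0, 0], 0], [[0, 0, 0], 0]]'

```text
time: 22.45
tool_pos: [0.4452, 0.053, 0.0941]
orientation: [0.0, -0.145, 0.989, -0.0]
ft_force: [-1.0, -0.9, 0.3]
finger_gap: 0.504
finger_force: 0.0
```

>>> move_arm --targets '[[[0, 0, 0], 0], [[0, 0, 0], 0], [[0, 0, 0], 0], [[0, 0, 0], 0], [[0, 0, 0], 0], [[0, 0, 0], 0], [[0, 0, 0], 0], [[0, 0, 0], 0]]' --grip -1 --grip_force 15

```text
time: 23.25
tool_pos: [0.4453, 0.0527, 0.0941]
orientation: [0.0, -0.145, 0.989, -0.0]
ft_force: [1.3, -4.1, 2.4]
finger_gap: 0.174
finger_force: 15.0
```

```bash
python3 -c "
from st import *
st()"
```

```text
t 23.25 pos [445.3  52.7  94.1] head 196.67 F [ 1.27 -4.13  2.41] M [-0.66 -0.1  -0.01] gap 16.2 ff 15.0
```

The fin is gripped (16.2 mm). I'm centring the sideways load and sliding forward, well short of the earliest piston position.

>>> move_arm --targets '[[[0, -0.05, 0], 0], [[-0.06, 0, 0], 0], [[-0.12, 0, 0], 0], [[-0.16, 0, 0], 0], [[-0.16, 0, 0], 0], [[-0.16, 0, 0], 0], [[-0.16, 0, 0], 0], [[-0.16, 0, 0], 0], [[-0.16, 0, 0], 0], [[-0.12, 0, 0], 0], [[-0.08, 0, 0], 0], [[-0.06, 0, 0], 0], [[-0.04, 0, 0], 0]]'

```text
time: 24.55
tool_pos: [0.4794, 0.0628, 0.094]
orientation: [-0.001, -0.145, 0.989, 0.001]
ft_force: [-4.9, 1.6, 7.3]
finger_gap: 0.172
finger_force: 15.0
```

```bash
python3 -c "
from st import *
st()"
```

```text
t 24.55 pos [479.4  62.8  94. ] head 196.7 F [-4.93  1.63  7.3 ] M [ 0.21  0.67 -0.05] gap 16.0 ff 15.0
```

>>> move_arm --targets '[[[-0.04, 0, 0], 0], [[-0.04, 0, 0], 0]]'

```text
time: 24.75
tool_pos: [0.4813, 0.0634, 0.094]
orientation: [-0.001, -0.145, 0.989, 0.001]
ft_force: [-4.3, 1.4, 6.8]
finger_gap: 0.168
finger_force: 15.0
```

```bash
python3 -c "
from st import *
st()"
```

```text
t 24.75 pos [481.3  63.4  94. ] head 196.69 F [-4.26  1.41  6.79] M [0.19 0.69 0.02] gap 15.6 ff 15.0
```

Baseline drag is about 4.2 N with My at 0.68. I'm advancing in 2 mm bites.

>>> move_arm --targets '[[[-0.04, 0, 0], 0], [[-0.04, 0, 0], 0], [[-0.04, 0, 0], 0]]'

```text
time: 25.05
tool_pos: [0.4841, 0.0642, 0.094]
orientation: [-0.001, -0.145, 0.989, 0.001]
ft_force: [-4.8, 2.0, 5.7]
finger_gap: 0.171
finger_force: 15.0
```

```bash
python3 -c "
from st import *
st()"
```

```text
t 25.05 pos [484.1  64.2  94. ] head 196.69 F [-4.81  2.05  5.72] M [0.14 0.65 0.  ] gap 15.9 ff 15.0
```

>>> move_arm --targets '[[[-0.04, 0, 0], 0], [[-0.04, 0, 0], 0], [[-0.04, 0, 0], 0]]'

```text
time: 25.35
tool_pos: [0.487, 0.0651, 0.094]
orientation: [-0.001, -0.145, 0.989, 0.001]
ft_force: [-5.3, 1.8, 6.0]
finger_gap: 0.171
finger_force: 15.0
```

```bash
python3 -c "
from st import *
st()"
```

```text
t 25.35 pos [487.   65.1  94. ] head 196.69 F [-5.26  1.82  5.96] M [ 0.18  0.65 -0.05] gap 15.9 ff 15.0
```

>>> move_arm --targets '[[[-0.04, 0, 0], 0], [[-0.04, 0, 0], 0]]'

```text
time: 25.55
tool_pos: [0.4889, 0.0657, 0.094]
orientation: [-0.001, -0.145, 0.989, 0.001]
ft_force: [-4.8, 1.4, 7.0]
finger_gap: 0.17
finger_force: 15.0
```

```bash
python3 -c "
from st import *
st()"
```

```text
t 25.55 pos [488.9  65.7  94. ] head 196.69 F [-4.83  1.38  6.95] M [ 0.15  0.68 -0.01] gap 15.8 ff 15.0
```

>>> move_arm --targets '[[[-0.04, 0, 0], 0], [[-0.04, 0, 0], 0], [[-0.04, 0, 0], 0]]'

```text
time: 25.85
tool_pos: [0.4918, 0.0665, 0.094]
orientation: [-0.001, -0.145, 0.989, 0.001]
ft_force: [-4.5, 1.4, 6.4]
finger_gap: 0.173
finger_force: 15.0
```

```bash
python3 -c "
from st import *
st()"
```

```text
t 25.85 pos [491.8  66.5  94. ] head 196.69 F [-4.5   1.37  6.44] M [ 0.15  0.68 -0.01] gap 16.1 ff 15.0
```

>>> move_arm --targets '[[[-0.04, 0, 0], 0], [[-0.04, 0, 0], 0]]'

```text
time: 26.05
tool_pos: [0.4937, 0.0671, 0.094]
orientation: [-0.001, -0.145, 0.989, 0.001]
ft_force: [-4.8, 1.8, 7.2]
finger_gap: 0.169
finger_force: 15.0
```

```bash
python3 -c "
from st import *
st()"
```

```text
t 26.05 pos [493.7  67.1  94. ] head 196.69 F [-4.84  1.78  7.17] M [0.19 0.63 0.02] gap 15.7 ff 15.0
```

>>> move_arm --targets '[[[-0.04, 0, 0], 0], [[-0.04, 0, 0], 0]]'

```text
time: 26.25
tool_pos: [0.4956, 0.0676, 0.094]
orientation: [-0.001, -0.145, 0.989, 0.001]
ft_force: [-5.0, 1.4, 5.7]
finger_gap: 0.169
finger_force: 15.0
```

```bash
python3 -c "
from st import *
st()"
```

```text
t 26.25 pos [495.6  67.6  94. ] head 196.69 F [-5.01  1.39  5.72] M [ 0.19  0.7  -0.02] gap 15.7 ff 15.0
```

>>> move_arm --targets '[[[-0.04, 0, 0], 0], [[-0.04, 0, 0], 0]]'

```text
time: 26.45
tool_pos: [0.4976, 0.0682, 0.094]
orientation: [-0.001, -0.145, 0.989, 0.001]
ft_force: [-5.6, 1.2, 6.3]
finger_gap: 0.172
finger_force: 15.0
```

```bash
python3 -c "
from st import *
st()"
```

```text
t 26.45 pos [497.6  68.2  94. ] head 196.69 F [-5.62  1.16  6.34] M [0.16 0.66 0.02] gap 16.0 ff 15.0
```

>>> move_arm --targets '[[[-0.04, 0, 0], 0], [[-0.04, 0, 0], 0]]'

```text
time: 26.65
tool_pos: [0.4995, 0.0688, 0.094]
orientation: [-0.001, -0.145, 0.989, 0.001]
ft_force: [-4.9, 0.7, 7.2]
finger_gap: 0.168
finger_force: 15.0
```

```bash
python3 -c "
from st import *
st()"
```

```text
t 26.65 pos [499.5  68.8  94. ] head 196.69 F [-4.91  0.68  7.2 ] M [0.16 0.68 0.09] gap 15.6 ff 15.0
```

>>> move_arm --targets '[[[-0.04, 0, 0], 0], [[-0.04, 0, 0], 0]]'

```text
time: 26.85
tool_pos: [0.5014, 0.0694, 0.094]
orientation: [-0.001, -0.145, 0.989, 0.001]
ft_force: [-5.8, 2.0, 6.8]
finger_gap: 0.168
finger_force: 15.0
```

```bash
python3 -c "
from st import *
st()"
```

```text
t 26.85 pos [501.4  69.4  94. ] head 196.69 F [-5.76  1.98  6.84] M [ 0.13  0.69 -0.04] gap 15.6 ff 15.0
```

>>> move_arm --targets '[[[-0.04, 0, 0], 0], [[-0.04, 0, 0], 0]]'

```text
time: 27.05
tool_pos: [0.5033, 0.07, 0.094]
orientation: [-0.001, -0.145, 0.989, 0.001]
ft_force: [-4.4, 0.7, 6.7]
finger_gap: 0.169
finger_force: 15.0
```

```bash
python3 -c "
from st import *
st()"
```

```text
t 27.05 pos [503.3  70.   94. ] head 196.69 F [-4.43  0.66  6.68] M [ 0.19  0.64 -0.01] gap 15.7 ff 15.0
```

>>> move_arm --targets '[[[-0.04, 0, 0], 0], [[-0.04, 0, 0], 0]]'

```text
time: 27.25
tool_pos: [0.5052, 0.0705, 0.094]
orientation: [-0.001, -0.145, 0.989, 0.001]
ft_force: [-4.4, 1.7, 6.8]
finger_gap: 0.174
finger_force: 15.0
```

```bash
python3 -c "
from st import *
st()"
```

```text
t 27.25 pos [505.2  70.5  94. ] head 196.69 F [-4.39  1.74  6.78] M [ 0.22  0.61 -0.01] gap 16.2 ff 15.0
```

>>> move_arm --targets '[[[-0.04, 0, 0], 0], [[-0.04, 0, 0], 0]]'

```text
time: 27.45
tool_pos: [0.5071, 0.0711, 0.0941]
orientation: [-0.001, -0.145, 0.989, 0.001]
ft_force: [-5.4, 0.9, 7.8]
finger_gap: 0.174
finger_force: 15.0
```

```bash
python3 -c "
from st import *
st()"
```

```text
t 27.45 pos [507.1  71.1  94.1] head 196.69 F [-5.35  0.89  7.76] M [0.11 0.68 0.02] gap 16.1 ff 15.0
```

>>> move_arm --targets '[[[-0.04, 0, 0], 0], [[-0.02, 0, 0], 0]]'

```text
time: 27.65
tool_pos: [0.5084, 0.0715, 0.094]
orientation: [-0.001, -0.145, 0.989, 0.001]
ft_force: [-5.8, 0.5, 7.8]
finger_gap: 0.172
finger_force: 15.0
```

```bash
python3 -c "
from st import *
st()"
```

```text
t 27.65 pos [508.4  71.5  94. ] head 196.69 F [-5.77  0.52  7.77] M [0.12 0.86 0.03] gap 16.0 ff 15.0
```

My has risen to 0.86, probably first contact. Another small bite.

>>> move_arm --targets '[[[-0.02, 0, 0], 0], [[-0.02, 0, 0], 0]]'

```text
time: 27.85
tool_pos: [0.5092, 0.0717, 0.0941]
orientation: [-0.001, -0.145, 0.989, 0.001]
ft_force: [-6.9, 0.8, 9.3]
finger_gap: 0.172
finger_force: 15.0
```

```bash
python3 -c "
from st import *
st()"
```

```text
t 27.85 pos [509.2  71.7  94.1] head 196.69 F [-6.89  0.8   9.34] M [ 0.05  1.02 -0.04] gap 16.0 ff 15.0
```

>>> move_arm --targets '[[[0, 0, 0], 0], [[0, 0, 0], 0]]'

```text
time: 28.05
tool_pos: [0.5092, 0.0717, 0.094]
orientation: [-0.001, -0.145, 0.989, 0.001]
ft_force: [-5.8, 0.5, 8.8]
finger_gap: 0.171
finger_force: 15.0
```

```bash
python3 -c "
from st import *
st()"
```

```text
t 28.05 pos [509.2  71.7  94. ] head 196.69 F [-5.84  0.52  8.83] M [ 0.07  0.93 -0.03] gap 15.9 ff 15.0
```

>>> move_arm --targets '[[[-0.02, 0, 0], 0], [[-0.02, 0, 0], 0], [[0, 0, 0], 0], [[0, 0, 0], 0], [[0, 0, 0], 0]]'

```text
time: 28.55
tool_pos: [0.51, 0.072, 0.094]
orientation: [-0.001, -0.145, 0.989, 0.001]
ft_force: [-7.7, 0.7, 8.8]
finger_gap: 0.171
finger_force: 15.0
```

```bash
python3 -c "
from st import *
st()"
```

```text
t 28.55 pos [510.  72.  94.] head 196.69 F [-7.7   0.67  8.83] M [0.09 1.11 0.02] gap 15.9 ff 15.0
```

The pad bears with about 3 N. I'm relaxing the arm's preload (the brake holds the pusher), opening and lifting off.

>>> move_arm --targets '[[[0.03, 0, 0], 0], [[0.02, 0, 0], 0], [[0, 0, 0], 0]]'

```text
time: 28.85
tool_pos: [0.5098, 0.0719, 0.094]
orientation: [0.0, -0.145, 0.989, 0.001]
ft_force: [-2.2, 5.7, 4.7]
finger_gap: 0.171
finger_force: 15.0
```

>>> move_arm --targets '[[[0, 0, 0], 0], [[0, 0, 0], 0], [[0, 0, 0], 0], [[0, 0, 0], 0], [[0, 0, -0.2], 0], [[0, 0, -0.5], 0], [[0, 0, -0.8], 0], [[0, 0, -0.8], 0], [[0, 0, -0.8], 0], [[0, 0, -0.5], 0], [[0.8, 0, -0.4], 0], [[1, 0, 0], 0], [[1, 0, 0], 0], [[1, 0, 0], 0], [[1, 0, 0], 0], [[0.5, 0, 0], 0], [[0, 0, 0], 0]]' --grip 0.0

```text
time: 30.55
tool_pos: [0.3822, 0.0328, 0.1943]
orientation: [0.001, -0.145, 0.989, -0.0]
ft_force: [-0.1, 0.2, -0.1]
finger_gap: 0.5
finger_force: 0.0
```

```bash
python3 - <<'E'
from st import *
st()
from bench import viewer; from h import *
out=[]
for n in("scene","top"):
    p,z=viewer.capture(n); c=viewer.get_calibration(n); u,v=map(int,proj(c,(0.55,.083,.06)))
    out.append(zoom(p,u-50,u+50,v-60,v+60,4))
    if n=="scene":
        b=blobs(p,(0,150,80),(8,255,255),(280,430,190,320)); print([(q[0],q[1]) for q in b])
cv2.imwrite("pics/e1.png",np.hstack(out))
E
```

```text
t 30.55 pos [382.2  32.8 194.3] head 196.64 F [-0.06  0.21 -0.05] M [0.09 0.03 0.01] gap 46.5 ff 0.0
[([333.89, 226.49], 172), ([397.47, 275.39], 83)]
```

View pics/e1.png

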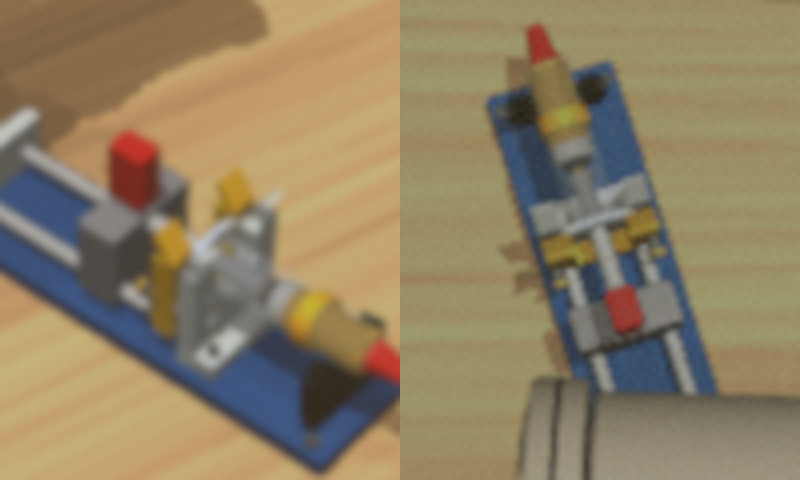

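The cartridge lies level in the slot and cradle. The flange sits between plate and fork, the rod is inside the barrel with its pad on the piston at about (575,150) in the right crop, and the cap has stayed at (397.5,275.4). The arm is clear, so I'm handing in.

```bash
python3 -c "
from bench import job
print(job.job_done())"
```

```text
the job is handed in; nothing more can be done
None
```

The gold cartridge is home in the dispenser, the pusher pad bears on the piston with about 3 N, and the arm is clear of everything; the job was handed in at about 31 s, and no verdict came back.

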